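# Check a tool-battery charging dock with the test pen

### The arm

A 6-joint arm with a two-finger parallel gripper is mounted at the origin on the work surface. World frame = base frame: x ahead of the robot, y to its left, z up, the work surface at z = 0. Lengths are in m, angles in rad, forces in N, time in s.
With the tool pointing down it reaches from about 0.4 to 0.925 m from the base axis. Payload 12.5 kg.
Tool frame: the origin (TCP) lies midway between the tips of the shut fingers; the grasp point (between the pads) lies 19 mm behind it; z points along the fingers, y is the line along which they close (so a half turn about z gives the same grasp; the last joint's range is limited). The gripper opens to 95 mm and grips with 3 to 60 N. Pads are 20 mm wide; open, the fingers measure 119 mm over their backs; the gripper's body (75 mm by 180 mm) begins 59 mm behind the grasp point.
Start: joints at [-1.308, 0.491, 1.559, -0, 1.092, -0.106], TCP at [0.225, -0.583, 0.215] pointing down, gripper open.
Joint ranges: [-3.1, 3.1], [-0.84, 2.19], [0.05, 2.79], [-1.13, 4.28], [0.06, 2.93], [-2.69, 2.69]. Speed limits (rad/s): [2.22, 2.22, 2.79, 3.14, 3.14, 3.14].

### API

Orientations are given as a 3x3 rotation matrix whose columns are the frame's x, y, z axes.
In Python, from workcell import env gives the robot as it stands.
- The arm moves only by the shell command python3 inch.py 'ROWS' [FORCE]. ROWS is a JSON list that holds a single list of rows (three levels of brackets), with 1 to 20 rows, each of 7 numbers: the finger opening in m, then dx, dy, dz in m, then a rotation vector rx, ry, rz in rad; each row shifts and turns the commanded pose from where the row before left it, along the tool's axes as they then stand; what a row does not reach is not made up. A row lasts 1/10 s, in which the tool goes at most 0.05 m and 0.15 rad, less where a joint would pass 70% of its speed; a pose out of reach is approached as far as the arm can. The fingers move at their own pace and stop on an object; FORCE is the grip in N (left out, the last holds). Time passes only in rows, so rows that do not move let the fingers close. It prints the time, the measured TCP pose, the force, the opening and the grip force at its end. Input that does not fit is refused with a message, and nothing moves.
- env.get_obs(): the state, without advancing time (a new reading comes with each control period).
- env.read_camera(name): name is "scene" or "side" or "wrist"; returns (picture, depth): 480x640x3 uint8, red, green, blue; 480x640 float32, m along the optical axis (not along the pixel's ray), 0 where there is no reading.
- env.calibration(name): a dict with "intrinsics" (3x3 intrinsics, pixels), "world_to_cam" (4x4, takes a point from world to camera coordinates); the wrist camera has in their place "tool_from_camera" (4x4, takes a point from camera to tool coordinates, whose origin is the TCP and whose axes are the flange's). Camera axes: x right, y up, looking along -z (the intrinsics and any distortion apply to the point x, -y, -z); pixel columns grow to the right and rows downward; lengths in m; the calibration is good to about 2 mm. A picture is of the moment at which its call begins: read the wrist's pose just before it. calibration takes no time and is no camera call.
- env.hand_in(): hands the job in; it is judged then, once.
The state is a dict: "clock": time; "q": joint angles; "qd": joint speeds; "joint_torque": joint torques, N m; "ee_pos": TCP position; "eef_rot": TCP orientation; "wrist_force": force on the tool from outside, world axes, zero at the start; "ft_torque": the same for the moment, N m; "opening": finger opening in m; "gripper_force": force on a finger pad.
Only numpy, scipy, OpenCV 4.12 (cv2) and the standard library are available. Lean on these libraries where they do the work, as an engineer would, in place of code of your own. Each camera call takes 0.05 s, during which the arm holds its last target. There are 200 camera calls.

### The job

Check the charging dock: first press its round test button fully down and let it come back up. Then take the test pen from its slotted stand and touch its tip gently onto the sprung contact down inside the well of the square tower, pushing that contact in and staying on it for about a second, and then do the same in the well of the round tower. Hang the pen back in its stand as you found it, let go, and leave the other things on the table where they are.

Things in the scene. Friction and masses are not known exactly. Their poses are not given: they have to be found in the camera images.
- dock: Black flat plastic tray fixed on the table, 130 x 290 x 20 mm, low rim on its far side. Origin: centre of its underside; x points away from its front, y along its length. Three towers stand in its bays at y = -87, 0 and +87 mm; which tower stands in which bay changes from start to start. All towers face as the dock does.
- square_tower: Fixed tower with an off-white SQUARE head (56 x 56 mm, 60 mm long) on a grey 74 x 72 x 30 mm foot. Origin: centre of the foot's underside, on the tray 20 mm above the table. The head leans 25 degrees from vertical towards the dock's front (its -x). A pen pushed harder than 25 N against a tower damages it.
- round_tower: Fixed tower like the square one but with a ROUND head (56 mm diameter, 60 mm long), leaning the same 25 degrees.
- square_mouth (a point): Centre of the mouth of the square tower's straight well (18 x 18 mm), about 117 mm above the table. z points out along the well's axis (25 degrees from vertical), y is the dock's y. The sprung contact, a flat brass disc filling the well, waits 15 to 39 mm below the mouth: a hidden depth, different for each well and each start and not reported.
- round_mouth (a point): Centre of the open mouth of the round tower's well (19 mm diameter, straight); height, axes and hidden contact depth as for the square one, drawn separately.
- square_contact (a joint): How far the square tower's sprung contact is pushed in along the well: 0 m untouched, 0.008 m at its stop. It starts to give at 1.2 N and takes 0.6 N more per mm (6 N at the stop). A touch counts with 3 mm or more.
- round_contact (a joint): The same for the round tower's sprung contact.
- button (a joint): Travel of the test button: 0 m up, 0.007 m fully down (about 6 N); it springs back by itself.
- button_top (a point): Centre of the top face of the test button, an off-white round cap 40 mm in diameter in a black housing on top of the third, plain grey box tower (74 x 72 x 70 mm, about 115 mm above the table in all); it is pressed straight down. Button tower and well towers have about the same height.
- stand: Fixed plywood stand, 67 x 66 x 95 mm high, with an upright slot 18 mm wide, open at the top and the front (-x), closed at the back (+x). Origin: centre of the underside, on the slot's middle line where the pen hangs; the slot runs 30 mm to the front and 23 mm to the back of it.
- pen: Test pen, 171 mm long, about 120 g, hanging upright in the stand, tip down. Origin at the tip; z up along the pen. Steel shank 9 mm thick from 0 to 85 mm, blunt tip; black collar 36 mm wide from 85 to 91 mm, resting on the stand's top so that the tip is 10 mm above the table; black square handle 26 x 26 mm from 91 to 171 mm, flats along x and y.
- pen_tip (a point): The pen's tip (same point and axes as pen).
- battery: Bystander: black battery pack, 115 x 75 x 63 mm. Origin: centre of the underside. Leave it.
- mug: Bystander: white mug, 80 mm wide, 95 mm high. Origin: centre of the underside. Leave it.
- jar: Bystander: clear jar with a metal cap, 70 mm wide, 90 mm high. Origin: centre of the underside. Leave it.
- screwdriver: Bystander: screwdriver lying on the table, 200 mm long, with a black handle. Leave it.

How it is judged:
On the way, in this order (a step that is already met when the one before it is completed fails the run):
1. the test button is fully down (value of joint button above 0.0055 m), for 0.05 s.
2. the test button is up again (value of joint button below 0.001 m), for 0.1 s.
3. the pen's tip, inside the square well, pushes the contact in (value of joint square_contact above 0.003 m and x of pen_tip in the frame of square_mouth between -0.01 and 0.01 m and y of pen_tip in the frame of square_mouth between -0.01 and 0.01 m and z of pen_tip in the frame of square_mouth below -0.012 m), for 0.4 s.
4. the pen's tip, inside the round well, pushes the contact in (value of joint round_contact above 0.003 m and x of pen_tip in the frame of round_mouth between -0.01 and 0.01 m and y of pen_tip in the frame of round_mouth between -0.01 and 0.01 m and z of pen_tip in the frame of round_mouth below -0.012 m), for 0.4 s.
At the end, for the whole second after the job is handed in: The pen hangs upright (within 0.1 rad) and at rest in the stand's slot, its collar on the stand's top (tip 6 to 14 mm above the table, within 9 mm of the slot's middle line and -16 to +22 mm of the hanging place along the slot); button and both contacts are back out within 1 mm (x of pen_tip in the frame of stand between -0.016 and 0.022 m and y of pen_tip in the frame of stand between -0.009 and 0.009 m and height (world z) of pen_tip between 0.006 and 0.014 m and angle between pen's own z axis and vertical below 0.1 rad and linear speed of pen below 0.02 m/s and value of joint each of button, square_contact, round_contact below 0.001 m); the robot touches nothing.
It fails at once if the pen is pushed harder than 25 N against a tower (contact force between pen and square_tower above 25 N or contact force between pen and round_tower above 25 N).
It fails at once if a bystander is moved more than 30 mm (distance of any of battery, mug, jar, screwdriver from where it was at the start of the episode above 0.03 m).
It also fails if it takes over 72 s, if anything falls off the work surface, if the arm or the gripper's body presses on something with over 40 N, if the wrist force passes 120 N, or if a joint passes its speed limit or range.

## Working session

There is one attempt and no reset: what is moved stays moved. The work goes in short steps, Python scripts to look and compute and a shell command to move; the robot and the scene stay as the last step left them, time stands still between calls to the robot, and variables do not carry over. Pictures are saved under pics/ and viewed, at most 10 in all, crops included, and the job is handed in when it is done.

```bash
ls; mkdir -p pics; python3 - <<'E'
from workcell import env
import cv2,numpy as np
for n in("scene","side"):
    p,d=env.read_camera(n); cv2.imwrite(f"pics/{n}0.png",p[:,:,::-1]); np.savez(f"pics/{n}0.npz",p=p,d=d)
    c=env.calibration(n); print({k:np.round(v,4).tolist() if not isinstance(v,str) else v for k,v in c.items()})
c=env.calibration("wrist");print({k:np.round(v,4).tolist() for k,v in c.items()})
o=env.get_obs();print({k:np.round(v,4).tolist() for k,v in o.items()})
E
```

```text
inch.py
pics
workcell.py
{'intrinsics': [[614.496, 0.0, 316.0757], [0.0, 614.496, 238.227], [0.0, 0.0, 1.0]], 'world_to_cam': [[0.5451, 0.8382, 0.0188, -0.2701], [-0.6226, 0.3897, 0.6786, 0.3035], [0.5615, -0.3816, 0.7342, -1.8427], [0.0, 0.0, 0.0, 1.0]]}
{'intrinsics': [[453.596, 0.0, 318.4469], [0.0, 453.596, 238.64], [0.0, 0.0, 1.0]], 'world_to_cam': [[-0.9863, -0.1642, 0.0162, 0.5432], [0.0965, -0.4948, 0.8636, -0.1613], [-0.1338, 0.8533, 0.5039, -0.9322], [0.0, 0.0, 0.0, 1.0]]}
{'intrinsics': [[413.5557, 0.0, 315.5168], [0.0, 413.5557, 237.0226], [0.0, 0.0, 1.0]], 'tool_from_camera': [[0.0004, 0.9586, 0.2849, 0.0808], [1.0, -0.0003, -0.0004, -0.0004], [-0.0003, 0.2849, -0.9586, -0.1699], [0.0, 0.0, 0.0, 1.0]]}
{'clock': 0.1, 'q': [-1.3076, 0.4915, 1.5594, 0.0, 1.0917, -0.1056], 'qd': [-0.0015, -0.0035, -0.0026, 0.0001, 0.0009, 0.0008], 'joint_torque': [0.0017, -61.3623, -25.8607, 0.0694, 0.047, -0.0001], 'ee_pos': [0.2253, -0.5827, 0.2141], 'eef_rot': [[0.9328, 0.3605, -0.0003], [0.3605, -0.9328, 0.001], [0.0001, -0.001, -1.0]], 'wrist_force': [-0.2567, -0.0883, 1.0761], 'ft_torque': [-0.0394, 0.0148, -0.0248], 'gripper_force': 0.0, 'opening': 0.095}
```

View pics/scene0.png

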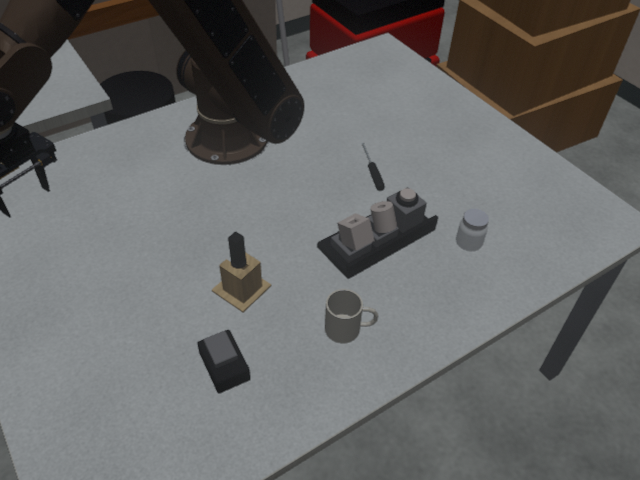

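View pics/side0.png

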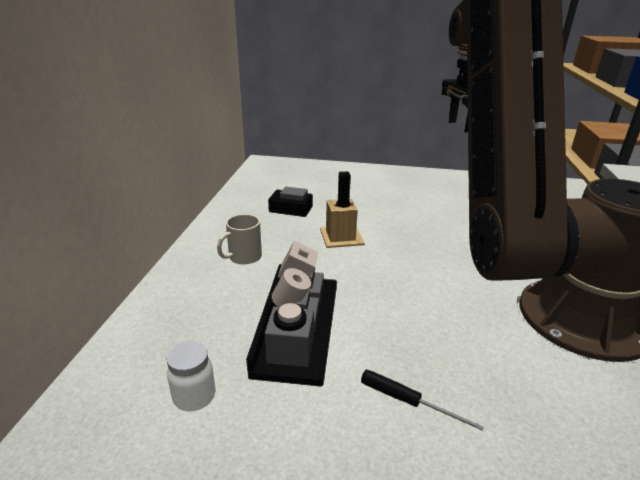

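The scene picture shows the stand with the pen at about (240,270), and the dock with the square head at (355,225), the round head at (383,213) and the button at (408,193). The side picture shows the button at (290,312), the round head at (293,285), the square head at (300,260) and the pen at (344,190).

```bash
cat > h.py <<'E'
import numpy as np,cv2
from workcell import env
def cloud(n,d,pose=None):
    c=env.calibration(n);K=c["intrinsics"];v,u=np.mgrid[:d.shape[0],:d.shape[1]]
    P=np.stack([(u-K[0,2])/K[0,0]*d,-(v-K[1,2])/K[1,1]*d,-d,np.ones_like(d)],-1)
    if n=="wrist":
        T=np.eye(4);T[:3,:3]=pose[1];T[:3,3]=pose[0];T=T@c["tool_from_camera"]
    else: T=np.linalg.inv(c["world_to_cam"])
    W=(P@T.T)[...,:3];W[d<=0]=np.nan;return W
def ray(n,u,v,pose=None):
    c=env.calibration(n);K=c["intrinsics"]
    if n=="wrist":
        T=np.eye(4);T[:3,:3]=pose[1];T[:3,3]=pose[0];T=T@c["tool_from_camera"]
    else: T=np.linalg.inv(c["world_to_cam"])
    w=T[:3,:3]@np.array([(u-K[0,2])/K[0,0],-(v-K[1,2])/K[1,1],-1.]);return T[:3,3],w/np.linalg.norm(w)
def tri(rays):
    A=sum(np.eye(3)-np.outer(d,d) for o,d in rays);b=sum((np.eye(3)-np.outer(d,d))@o for o,d in rays)
    return np.linalg.solve(A,b)
E
python3 - <<'E'
from h import *
for n,pts in(("scene",dict(pen=(236,237),btn=(408,192),sq=(354,218),rd=(381,206),handle=(237,250))),("side",dict(pen=(344,174),btn=(289,312),sq=(300,250),rd=(292,278)))):
    W=cloud(n,np.load(f"pics/{n}0.npz")["d"])
    for k,(u,v) in pts.items(): print(n,k,np.round(W[v,u],4))
    m=(W[...,2]>.085)&(W[...,2]<.102)
    # stand top / box: heights .085-.1
    P=W[(W[...,2]>.1)&(W[...,2]<.2)&(W[...,0]>.3)]
    print(len(P))
    # dock footprint: points z .012-.06 
E
```

```text
scene pen [ 0.5334 -0.2341  0.1804]
scene btn [0.5659 0.2244 0.1125]
scene sq [0.5667 0.0592 0.1098]
scene rd [0.5666 0.1403 0.1078]
scene handle [ 0.5471 -0.2411  0.1555]
1658
side pen [ 0.5284 -0.2271  0.1801]
side btn [0.5641 0.2295 0.114 ]
side sq [0.5841 0.039  0.1173]
side rd [0.5781 0.1418 0.1203]
12247
```

```bash
python3 inch.py '[[[0.04, 0.03, -0.022, -0.011, 0, 0, 0], [0.03, 0.03, -0.022, -0.011, 0, 0, 0], [0.02, 0.03, -0.022, -0.011, 0, 0, 0], [0.01, 0.03, -0.022, -0.011, 0, 0, 0], [0, 0.03, -0.022, -0.011, 0, 0, 0], [0, 0.03, -0.022, -0.011, 0, 0, 0], [0, 0.03, -0.022, -0.011, 0, 0, 0], [0, 0.03, -0.022, -0.011, 0, 0, 0], [0, 0.03, -0.022, -0.011, 0, 0, 0], [0, 0.03, -0.022, -0.011, 0, 0, 0], [0, 0.03, -0.022, -0.011, 0, 0, 0], [0, 0.03, -0.022, -0.011, 0, 0, 0], [0, 0, 0, 0, 0, 0, -0.15], [0, 0, 0, 0, 0, 0, -0.15], [0, 0, 0, 0, 0, 0, -0.15], [0, 0, 0, 0, 0, 0, -0.15], [0, 0, 0, 0, 0, 0, -0.15], [0, 0, 0, 0, 0, 0, -0.15], [0, 0, 0, 0, 0, 0, -0.15], [0, 0, 0, 0, 0, 0, -0.15]]]' 20
python3 inch.py '[[[0, 0, 0, 0, 0, 0, -0.15], [0, 0, 0, 0, 0, 0, -0.15], [0, 0, 0, 0, 0, 0, -0.15], [0, 0, 0, 0, 0, 0, -0.15], [0, 0, 0, 0, 0, 0, -0.15], [0, 0, 0, 0, 0, 0, -0.15], [0, 0, 0, 0, 0, 0, -0.15], [0, 0, 0, 0, 0, 0, -0.15], [0, 0, 0, 0, 0, 0, -0.15], [0, 0, 0, 0, 0, 0, -0.15], [0, 0, 0, 0, 0, 0, -0.07], [0, 0, 0, 0, 0, 0, 0], [0, 0, 0, 0, 0, 0, 0]]]'
python3 - <<'E'
from h import *
o=env.get_obs();p,d=env.read_camera("wrist")
np.savez("pics/w1.npz",p=p,d=d,pos=o["ee_pos"],R=o["eef_rot"]);cv2.imwrite("pics/w1.png",p[:,:,::-1])
print(np.round(o["eef_rot"],3),np.round(o["q"],2),o["clock"])
E
```

```text
clock: 2.1
ee_pos: [0.4658, -0.2069, 0.3464]
eef_rot: [[-0.004, 1.0, -0.001], [1.0, 0.004, 0.0], [0.0, -0.001, -1.0]]
wrist_force: [0.4, 0.6, -0.9]
opening: 0.0006
gripper_force: 0.0
clock: 3.4
ee_pos: [0.4659, -0.2069, 0.3465]
eef_rot: [[-1.0, 0.005, -0.0], [0.005, 1.0, 0.0], [0.0, 0.0, -1.0]]
wrist_force: [0.4, -0.2, -0.2]
opening: 0.0003
gripper_force: 0.0
[[-1.     0.005 -0.   ]
 [ 0.005  1.     0.   ]
 [ 0.     0.    -1.   ]] [-0.55  0.21  1.64 -0.    1.3  -2.11] 3.4
```

View pics/w1.png

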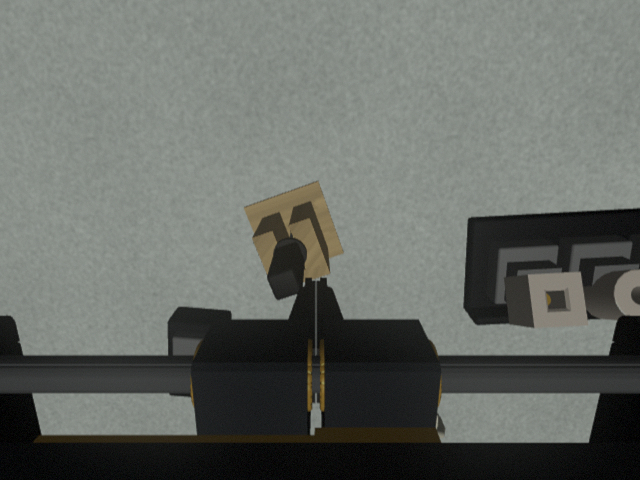

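The stand and its base plate are centred near (294,230) and turned about 20°. The pen handle's top is at (285,280). The square mouth is at (557,300) and the round mouth is at the right edge. I'll take more views above the dock.

```bash
python3 inch.py '[[[0, 0.004, 0.04, 0, 0, 0, 0], [0, 0.004, 0.04, 0, 0, 0, 0], [0, 0.004, 0.04, 0, 0, 0, 0], [0, 0.004, 0.04, 0, 0, 0, 0], [0, 0.004, 0.04, 0, 0, 0, 0], [0, 0.004, 0.04, 0, 0, 0, 0], [0, 0.004, 0.04, 0, 0, 0, 0], [0, 0, 0, 0, 0, 0, 0], [0, 0, 0, 0, 0, 0, 0]]]'
cat > snap.py <<'E'
import sys
from h import *
o=env.get_obs();p,d=env.read_camera("wrist");n=sys.argv[1]
np.savez(f"pics/{n}.npz",p=p,d=d,pos=o["ee_pos"],R=o["eef_rot"]);cv2.imwrite(f"pics/{n}.png",p[:,:,::-1])
E
python3 snap.py w2
python3 inch.py '[[[0, 0, 0.04, 0, 0, 0, 0], [0, 0, 0.04, 0, 0, 0, 0], [0, 0, 0.04, 0, 0, 0, 0], [0, 0, 0, 0, 0, 0, 0], [0, 0, 0, 0, 0, 0, 0]]]'
python3 snap.py w3
```

```text
clock: 4.35
ee_pos: [0.4386, 0.0737, 0.3466]
eef_rot: [[-1.0, 0.002, 0.0], [0.002, 1.0, -0.0], [-0.0, -0.0, -1.0]]
wrist_force: [0.2, -0.8, 0.0]
opening: 0.0004
gripper_force: 0.0
clock: 4.9
ee_pos: [0.4394, 0.1925, 0.3463]
eef_rot: [[-1.0, 0.003, -0.001], [0.003, 1.0, -0.001], [0.001, -0.001, -1.0]]
wrist_force: [-0.2, -0.2, 0.0]
opening: 0.0006
gripper_force: 0.0
```

View pics/w2.png

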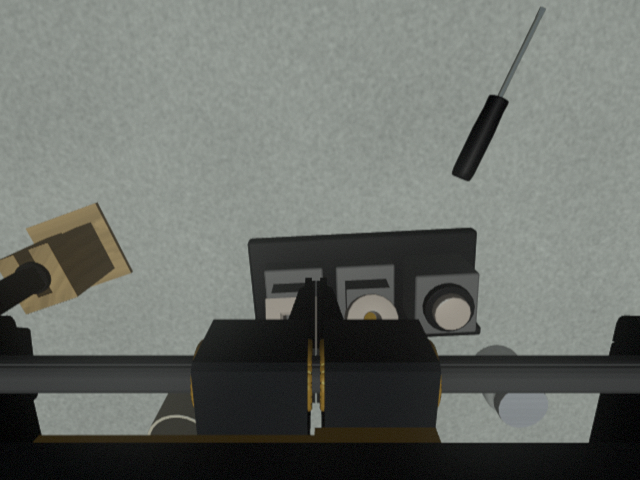

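View pics/w3.png

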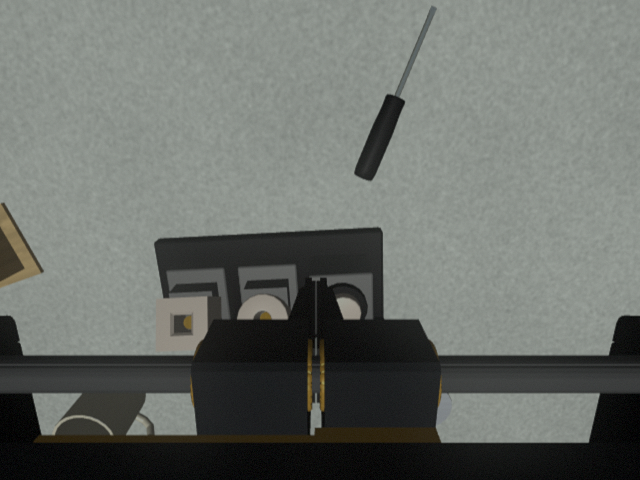

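```bash
python3 - <<'E'
from h import *
V={}
for n in("w1","w2","w3"):
    z=np.load(f"pics/{n}.npz");V[n]=(z["p"],cloud("wrist",z["d"],(z["pos"],z["R"])))
for n in("scene","side"):
    z=np.load(f"pics/{n}0.npz");V[n]=(z["p"],cloud(n,z["d"]))
# dock yaw from tray front top edge: tray points z in .012-.028
W=V["w2"][1];m=(W[...,2]>.014)&(W[...,2]<.026)&(W[...,1]>0)&(W[...,1]<.33)&(W[...,0]<.56)&(W[...,0]>.45)
P=W[m];ys=np.arange(np.nanmin(P[:,1])+.01,np.nanmax(P[:,1])-.01,.01)
e=[P[abs(P[:,1]-y)<.005][:,0].min() for y in ys];s=np.polyfit(ys,e,1);yaw=np.arctan(-s[0]);print("yaw deg",np.degrees(yaw),"y range",P[:,1].min(),P[:,1].max(), "res",np.std(np.polyval(s,ys)-e))
a=np.radians(25);ey=np.array([-np.sin(yaw),np.cos(yaw),0]);ex=np.array([np.cos(yaw),np.sin(yaw),0]);nz=-np.sin(a)*ex+np.array([0,0,np.cos(a)]);eu=np.cross(ey,nz)
def st(x): return np.round([np.percentile(x,1),np.percentile(x,50),np.percentile(x,99)],4)
for name,c,views in(("square",(.567,.052,.115),("w1","w3","scene","side")),("round",(.567,.140,.115),("w2","w3","scene","side"))):
    c=np.array(c)
    for n in views:
        p,W=V[n];D=W-c;q=np.stack([D@eu,D@ey,D@nz],-1);ok=(abs(q[...,0])<.045)&(abs(q[...,1])<.041)&(abs(q[...,2])<.03)&(p.min(-1)>90)
        if ok.sum()<50: print(name,n,ok.sum());continue
        h,b=np.histogram(q[ok][:,2],60,(-.03,.03));z0=b[h.argmax()]+.0005
        ok&=abs(q[...,2]-z0)<.003;Q=q[ok]
        C=np.linalg.svd(np.c_[Q[:,:2],np.ones(len(Q))].T@np.c_[Q[:,:2],np.ones(len(Q))])
        A=np.linalg.lstsq(np.c_[Q[:,:2],np.ones(len(Q))],Q[:,2],rcond=None)[0]
        u=(np.percentile(Q[:,0],[1,99]));v=np.percentile(Q[:,1],[1,99])
        print(name,n,len(Q),"u",u.round(4),"v",v.round(4),"z",np.median(Q[:,2]).round(4),"tilt",A[:2].round(3),"centre",(c+eu*u.mean()+ey*v.mean()+nz*np.median(Q[:,2])).round(4))
for n in("w2","scene","side"):
    p,W=V[n];m=(W[...,2]>.108)&(W[...,2]<.125)&(p.min(-1)>90)&(np.hypot(W[...,0]-.566,W[...,1]-.226)<.035);P=W[m]
    if len(P): print("btn",n,len(P),((np.percentile(P,1,0)+np.percentile(P,99,0))/2).round(4),np.ptp(P,0).round(3),np.median(P[:,2]).round(4))
for n in("w1","scene","side"):
    p,W=V[n];m=(W[...,2]>.172)&(W[...,2]<.19)&(np.hypot(W[...,0]-.53,W[...,1]+.23)<.04);P=W[m]
    if len(P):
        r=cv2.minAreaRect((P[:,:2]*1000).astype(np.float32));print("pen top",n,len(P),np.median(P,0).round(4),r)
    m=(W[...,2]>.09)&(W[...,2]<.106)&(np.hypot(W[...,0]-.53,W[...,1]+.23)<.06);P=W[m]
    if len(P): print("standtop",n,len(P),np.median(P[:,2]).round(4),cv2.minAreaRect((P[:,:2]*1000).astype(np.float32)))
E
```

```text
yaw deg 2.9254564846832003 y range 2.01802370863452e-05 0.2777081640720333 res 0.00016152895212206034
square w1 2459 u [-0.0197  0.0352] v [-0.0317  0.0233] z -0.001 tilt [ 0.002 -0.002] centre [0.5747 0.0482 0.1173]
square w3 2241 u [-0.0197  0.0353] v [-0.0318  0.0229] z -0.0012 tilt [0.001 0.003] centre [0.5748 0.0479 0.1172]
square scene 233 u [-0.0203  0.0405] v [-0.0306  0.0234] z -0.0038 tilt [0.001 0.007] centre [0.5779 0.0489 0.1159]
square side 397 u [-0.0202  0.0351] v [-0.0317  0.0255] z -0.0006 tilt [ 0.001 -0.   ] centre [0.5742 0.0492 0.1176]
round w2 853 u [-0.0229  0.0023] v [-0.0305  0.0202] z 0.0008 tilt [ 0.006 -0.   ] centre [0.5576 0.1344 0.1114]
round w3 852 u [-0.0228  0.0026] v [-0.0301  0.0207] z 0.0008 tilt [-0. -0.] centre [0.5578 0.1349 0.1114]
round scene 157 u [-0.0179  0.0341] v [-0.0315  0.0207] z -0.0016 tilt [-0.001 -0.021] centre [0.5753 0.135  0.117 ]
round side 392 u [-0.0224  0.0294] v [-0.0287  0.0229] z 0.0013 tilt [-0.006 -0.002] centre [0.5698 0.1373 0.1176]
btn w2 900 [0.565  0.2213 0.1132] [0.038 0.038 0.006] 0.1132
btn scene 122 [0.5682 0
[... 220 characters left out ...]
41992), 20.207260131835938)
standtop w1 2082 0.0952 ((532.5789794921875, -233.18348693847656), (67.7437973022461, 66.31607055664062), 19.261884689331055)
pen top scene 129 [ 0.5344 -0.2356  0.179 ] ((532.747314453125, -233.93072509765625), (27.217817306518555, 26.87624740600586), 11.848587036132812)
standtop scene 479 0.0941 ((535.1106567382812, -232.72177124023438), (70.28096771240234, 68.70967864990234), 18.334518432617188)
pen top side 82 [ 0.5274 -0.2254  0.1794] ((528.6456298828125, -231.4446258544922), (25.788095474243164, 28.36907386779785), 20.89179229736328)
standtop side 297 0.0955 ((531.7501831054688, -230.2753448486328), (67.06095886230469, 67.64031982421875), 19.346710205078125)
```

```bash
python3 inch.py '[[[0, -0.018, 0.0042, 0.032, 0, 0, 0], [0, -0.018, 0.0042, 0.032, 0, 0, 0], [0, -0.018, 0.0042, 0.032, 0, 0, 0], [0, -0.018, 0.0042, 0.032, 0, 0, 0], [0, -0.018, 0.0042, 0.032, 0, 0, 0], [0, -0.018, 0.0042, 0.032, 0, 0, 0], [0, -0.018, 0.0042, 0.032, 0, 0, 0], [0, 0, 0, 0, 0, 0, 0], [0, 0, 0, 0, 0, 0, 0], [0, 0, 0, 0, 0, 0, 0]]]'
python3 inch.py '[[[0, 0, 0, 0.008, 0, 0, 0], [0, 0, 0, 0.004, 0, 0, 0], [0, 0, 0, 0.002, 0, 0, 0], [0, 0, 0, 0, 0, 0, 0], [0, 0, 0, 0, 0, 0, 0]]]'
```

```text
clock: 5.95
ee_pos: [0.5653, 0.2214, 0.1244]
eef_rot: [[-1.0, 0.004, 0.002], [0.004, 1.0, 0.0], [-0.002, 0.0, -1.0]]
wrist_force: [-0.2, -0.3, -0.1]
opening: 0.0005
gripper_force: 0.0
clock: 6.45
ee_pos: [0.5651, 0.2221, 0.1089]
eef_rot: [[-1.0, 0.003, 0.0], [0.003, 1.0, -0.0], [-0.0, -0.0, -1.0]]
wrist_force: [-1.3, -2.8, 3.5]
opening: 0.0006
gripper_force: 2.1
```

```bash
python3 inch.py '[[[0, 0, 0, 0.0025, 0, 0, 0], [0, 0, 0, 0.0015, 0, 0, 0], [0, 0, 0, 0, 0, 0, 0], [0, 0, 0, 0, 0, 0, 0]]]'
python3 inch.py '[[[0, 0, 0, 0.001, 0, 0, 0], [0, 0, 0, 0, 0, 0, 0], [0, 0, 0, 0, 0, 0, 0]]]'
```

```text
clock: 6.85
ee_pos: [0.5653, 0.2221, 0.1061]
eef_rot: [[-1.0, 0.003, 0.001], [0.003, 1.0, 0.0], [-0.001, 0.0, -1.0]]
wrist_force: [-5.3, -4.2, 17.7]
opening: 0.0006
gripper_force: 8.9
clock: 7.15
ee_pos: [0.5653, 0.2221, 0.106]
eef_rot: [[-1.0, 0.003, 0.002], [0.003, 1.0, 0.0], [-0.002, 0.0, -1.0]]
wrist_force: [-6.7, -4.5, 26.6]
opening: 0.0005
gripper_force: 13.1
```

```bash
python3 inch.py '[[[0, 0, 0, -0.04, 0, 0, 0], [0, 0, 0, -0.04, 0, 0, 0], [0, 0, 0, -0.04, 0, 0, 0], [0, 0, 0, -0.04, 0, 0, 0], [0, 0, 0, -0.04, 0, 0, 0], [0.095, 0.0031, -0.038, 0, 0, 0, 0], [0.095, 0.0031, -0.038, 0, 0, 0, 0], [0.095, 0.0031, -0.038, 0, 0, 0, 0], [0.095, 0.0031, -0.038, 0, 0, 0, 0], [0.095, 0.0031, -0.038, 0, 0, 0, 0], [0.095, 0.0031, -0.038, 0, 0, 0, 0], [0.095, 0.0031, -0.038, 0, 0, 0, 0], [0.095, 0.0031, -0.038, 0, 0, 0, 0], [0.095, 0.0031, -0.038, 0, 0, 0, 0], [0.095, 0.0031, -0.038, 0, 0, 0, 0], [0.095, 0.0031, -0.038, 0, 0, 0, 0], [0.095, 0.0031, -0.038, 0, 0, 0, 0], [0.08, 0, 0, 0, 0, 0, 0]]]'
python3 inch.py '[[[0.08, 0, 0, 0, 0, 0, -0.115], [0.08, 0, 0, 0, 0, 0, -0.115], [0.08, 0, 0, 0, 0, 0, -0.115], [0.08, 0, 0, 0, 0, 0, 0], [0.08, 0, 0, 0, 0, 0, 0]]]'
python3 snap.py w4
python3 - <<'E'
from h import *
z=np.load("pics/w4.npz");W=cloud("wrist",z["d"],(z["pos"],z["R"]))
m=(W[...,2]>.172)&(W[...,2]<.19)&(np.hypot(W[...,0]-.53,W[...,1]+.23)<.04);P=W[m];print(len(P))
if len(P):print(np.median(P,0),cv2.minAreaRect((P[:,:2]*1000).astype(np.float32)))
print(z["pos"],np.degrees(np.arctan2(-z["R"][1,0],-z["R"][0,0])))
E
```

```text
clock: 8.95
ee_pos: [0.5262, -0.2372, 0.3029]
eef_rot: [[-1.0, 0.006, -0.001], [0.006, 1.0, -0.0], [0.001, -0.0, -1.0]]
wrist_force: [0.7, 0.1, -0.9]
opening: 0.0902
gripper_force: 0.0
clock: 9.45
ee_pos: [0.5268, -0.2331, 0.3035]
eef_rot: [[-0.943, -0.333, -0.0], [-0.333, 0.943, 0.0], [0.0, 0.0, -1.0]]
wrist_force: [-1.1, -0.4, 0.2]
opening: 0.0798
gripper_force: 0.0
1230
[ 0.52724754 -0.23458849  0.18074236] ((528.510986328125, -234.3524627685547), (26.376131057739258, 25.88602066040039), 20.082761764526367)
[ 0.52675374 -0.23314634  0.30349454] 19.440712843161865
```

```bash
python3 inch.py '[[[0.08, -0.0012, -0.0018, 0.03, 0, 0, -0.008], [0.08, 0, 0, 0.035, 0, 0, 0], [0.08, 0, 0, 0.035, 0, 0, 0], [0.08, 0, 0, 0.035, 0, 0, 0], [0.08, 0, 0, 0.03, 0, 0, 0], [0.08, 0, 0, 0.016, 0, 0, 0], [0.08, 0, 0, 0, 0, 0, 0], [0.04, 0, 0, 0, 0, 0, 0], [0.02, 0, 0, 0, 0, 0, 0], [0.01, 0, 0, 0, 0, 0, 0], [0.01, 0, 0, 0, 0, 0, 0], [0.01, 0, 0, 0, 0, 0, 0], [0.01, 0, 0, 0, 0, 0, 0], [0.01, 0, 0, 0, 0, 0, 0], [0.01, 0, 0, 0, 0, 0, 0]]]' 40
```

```text
clock: 11.0
ee_pos: [0.5284, -0.235, 0.1227]
eef_rot: [[-0.939, -0.343, -0.0], [-0.343, 0.939, -0.0], [0.0, -0.0, -1.0]]
wrist_force: [-0.2, -0.4, 1.1]
opening: 0.0259
gripper_force: 40.0
```

```bash
python3 inch.py '[[[0.01, 0, 0, -0.04, 0, 0, 0], [0.01, 0, 0, -0.04, 0, 0, 0], [0.01, 0, 0, -0.04, 0, 0, 0], [0.01, 0, 0, -0.04, 0, 0, 0], [0.01, 0, 0, -0.04, 0, 0, 0], [0.01, 0, 0, 0, 0, 0, 0.1], [0.01, 0, 0, 0, 0, 0, 0.1], [0.01, 0, 0, 0, 0, 0, 0.1], [0.01, 0.0036, 0.035, 0.0016, 0, 0, 0], [0.01, 0.0036, 0.035, 0.0016, 0, 0, 0], [0.01, 0.0036, 0.035, 0.0016, 0, 0, 0], [0.01, 0.0036, 0.035, 0.0016, 0, 0, 0], [0.01, 0.0036, 0.035, 0.0016, 0, 0, 0], [0.01, 0.0036, 0.035, 0.0016, 0, 0, 0], [0.01, 0.0036, 0.035, 0.0016, 0, 0, 0], [0.01, 0.0036, 0.035, 0.0016, 0, 0, 0], [0.01, 0, 0, 0, 0, 0, 0], [0.01, 0, 0, 0, 0, 0, 0]]]'
python3 inch.py '[[[0.01, 0, 0, 0, 0, -0.109, 0], [0.01, 0, 0, 0, 0, -0.109, 0], [0.01, 0, 0, 0, 0, -0.109, 0], [0.01, 0, 0, 0, 0, -0.109, 0], [0.01, 0, 0, 0, 0, 0, 0], [0.01, 0, 0, 0, 0, 0, 0], [0.01, 0, 0, 0, 0, 0, 0]]]'
python3 snap.py w5
```

```text
clock: 12.8
ee_pos: [0.4855, 0.0437, 0.3098]
eef_rot: [[-0.999, -0.052, 0.0], [-0.052, 0.999, -0.0], [0.0, -0.0, -1.0]]
wrist_force: [0.7, -0.5, -1.8]
opening: 0.0257
gripper_force: 40.0
clock: 13.5
ee_pos: [0.4864, 0.0427, 0.3101]
eef_rot: [[-0.906, -0.05, 0.421], [-0.045, 0.999, 0.021], [-0.421, -0.0, -0.907]]
wrist_force: [0.1, 0.7, -1.1]
opening: 0.0258
gripper_force: 40.0
```

View pics/w5.png

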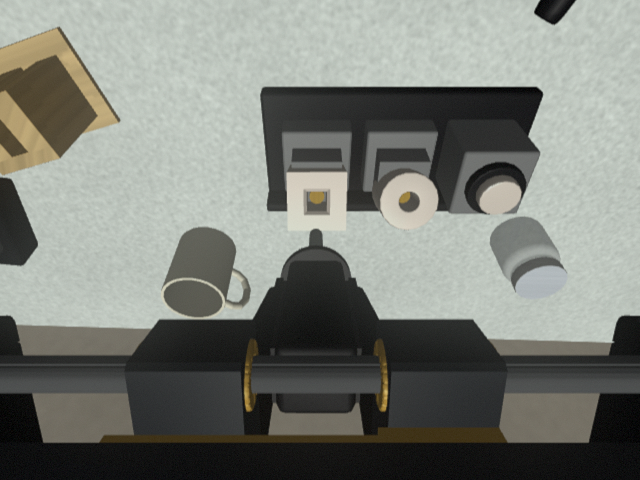

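The pen tip is at (316,231), the square mouth at (317,202) and the round mouth at (409,202), all in clear view. Next I'll express both mouths and the tip in tool axes.

```bash
cat > meas.py <<'E'
import sys
from h import *
z=np.load(f"pics/{sys.argv[1]}.npz");T=cloud("wrist",z["d"],(np.zeros(3),np.eye(3)));p=z["p"]
R=z["R"];pos=z["pos"]
n=np.array([0,0,1.])
# tip: shank pixels
m=(abs(T[...,0])<.02)&(abs(T[...,1])<.02)&(T[...,2]>.03)&(T[...,2]<.13)
P=T[m];
for a in(.04,.06,.08,.1):
    Q=P[(P[:,2]>a)&(P[:,2]<a+.02)]
    if len(Q)>5:print("shank z",a,len(Q),"x max",Q[:,0].max().round(4),"y mid",((Q[:,1].min()+Q[:,1].max())/2).round(4))
print("tip zmax",np.percentile(P[:,2],99.5).round(4))
for name,c in(("square",(.5748,.0481,.1172)),("round",(.5706,.135,.1174))):
    t=R.T@(np.array(c)-pos);D=T-t
    ok=(abs(D[...,:2]).max(-1)<.034)&(abs(D[...,2])<.004)&(p.min(-1)>90);Q=T[ok]
    lo,hi=np.percentile(Q[:,:2],.5,0),np.percentile(Q[:,:2],99.5,0)
    A=np.linalg.lstsq(np.c_[Q[:,:2],np.ones(len(Q))],Q[:,2],rcond=None)[0]
    print(name,len(Q),"pred",t.round(4),"meas",((lo+hi)/2).round(4),np.median(Q[:,2]).round(4),"size",(hi-lo).round(4),"tilt",A[:2].round(4))
    c2=(abs(D[...,:2]).max(-1)<.007)&(D[...,2]>.006);Q=T[c2]
    if len(Q):print("  inside depth",np.percentile(D[c2][:,2],[50,90,98]).round(4))
E
python3 meas.py w5
```

```text
shank z 0.06 52 x max 0.0046 y mid 0.0007
shank z 0.08 115 x max 0.0043 y mid 0.0004
shank z 0.1 41 x max 0.0044 y mid 0.0004
tip zmax 0.1081
square 3089 pred [0.0009 0.0011 0.2123] meas [0.0014 0.0012] 0.212 size [0.0555 0.0553] tilt [ 0.003  -0.0008]
  inside depth [0.0272 0.0282 0.0289]
round 2358 pred [0.0007 0.0881 0.2121] meas [0.0016 0.088 ] 0.2118 size [0.0534 0.0526] tilt [ 0.0032 -0.0027]
  inside depth [0.0306 0.0317 0.0325]
```

```bash
python3 inch.py '[[[0.01, 0.001, 0.0007, 0.03, 0, 0, 0], [0.01, 0, 0, 0.03, 0, 0, 0], [0.01, 0, 0, 0.02, 0, 0, 0], [0.01, 0, 0, 0.01, 0, 0, 0], [0.01, 0, 0, 0.01, 0, 0, 0], [0.01, 0, 0, 0.01, 0, 0, 0], [0.01, 0, 0, 0.008, 0, 0, 0], [0.01, 0, 0, 0, 0, 0, 0], [0.01, 0, 0, 0, 0, 0, 0]]]'
python3 - <<'E'
from h import *
o=env.get_obs();print(o["eef_rot"].T@(np.array([.5748,.0481,.1172])-o["ee_pos"])-[0,0,.1127], o["eef_rot"].T@o["wrist_force"])
E
```

```text
clock: 14.45
ee_pos: [0.5345, 0.0463, 0.2026]
eef_rot: [[-0.905, -0.05, 0.422], [-0.046, 0.999, 0.021], [-0.422, -0.0, -0.906]]
wrist_force: [-0.8, -0.6, -0.8]
opening: 0.026
gripper_force: 40.0
[-0.00050435 -0.00026205 -0.01820395] [ 1.11233453 -0.54696656  0.41826554]
```

```bash
python3 inch.py '[[[0.01, 0, 0, 0.004, 0, 0, 0], [0.01, 0, 0, 0.004, 0, 0, 0], [0.01, 0, 0, 0.003, 0, 0, 0], [0.01, 0, 0, 0.002, 0, 0, 0], [0.01, 0, 0, 0, 0, 0, 0], [0.01, 0, 0, 0, 0, 0, 0]]]'
python3 - <<'E'
from h import *
o=env.get_obs();print(o["eef_rot"].T@(np.array([.5748,.0481,.1172])-o["ee_pos"])-[0,0,.1127], o["eef_rot"].T@o["wrist_force"])
E
```

```text
clock: 15.05
ee_pos: [0.54, 0.0466, 0.1908]
eef_rot: [[-0.905, -0.05, 0.422], [-0.046, 0.999, 0.021], [-0.423, -0.0, -0.906]]
wrist_force: [-1.1, 0.2, 1.9]
opening: 0.026
gripper_force: 40.0
[-0.00042229 -0.00023358 -0.03126291] [ 0.15967508  0.20528455 -2.19881493]
```

```bash
python3 inch.py '[[[0.01, 0, 0, 0.001, 0, 0, 0], [0.01, 0, 0, 0.001, 0, 0, 0], [0.01, 0, 0, 0, 0, 0, 0], [0.01, 0, 0, 0, 0, 0, 0], [0.01, 0, 0, 0, 0, 0, 0], [0.01, 0, 0, 0, 0, 0, 0], [0.01, 0, 0, 0, 0, 0, 0]]]'
python3 - <<'E'
from h import *
o=env.get_obs();print(o["eef_rot"].T@(np.array([.5748,.0481,.1172])-o["ee_pos"])-[0,0,.1127], o["eef_rot"].T@o["wrist_force"])
E
python3 inch.py '[[[0.01, 0, 0, 0, 0, 0, 0], [0.01, 0, 0, 0, 0, 0, 0], [0.01, 0, 0, 0, 0, 0, 0], [0.01, 0, 0, 0, 0, 0, 0], [0.01, 0, 0, 0, 0, 0, 0]]]'
python3 - <<'E'
from h import *
o=env.get_obs();print(o["eef_rot"].T@o["wrist_force"])
E
```

```text
clock: 15.75
ee_pos: [0.5408, 0.0467, 0.1889]
eef_rot: [[-0.905, -0.05, 0.422], [-0.046, 0.999, 0.021], [-0.423, -0.0, -0.906]]
wrist_force: [0.0, 0.3, 3.7]
opening: 0.0258
gripper_force: 40.0
[-0.00049997 -0.0002576  -0.03333962] [-1.59402942  0.28244206 -3.33179634]
clock: 16.25
ee_pos: [0.5408, 0.0466, 0.1889]
eef_rot: [[-0.905, -0.05, 0.422], [-0.046, 0.999, 0.021], [-0.423, -0.0, -0.906]]
wrist_force: [-0.5, -0.5, 3.6]
opening: 0.0259
gripper_force: 40.0
[-1.02800142 -0.48940589 -3.53254642]
```

```bash
python3 inch.py '[[[0.01, 0, 0, -0.01, 0, 0, 0], [0.01, 0, 0, -0.02, 0, 0, 0], [0.01, 0, 0, -0.03, 0, 0, 0], [0.01, 0, 0, -0.02, 0, 0, 0], [0.01, 0, 0.03, 0, 0, 0, 0], [0.01, 0, 0.03, 0, 0, 0, 0], [0.01, 0, 0.0268, 0, 0, 0, 0], [0.01, 0, 0, 0, 0, 0, 0], [0.01, 0, 0, 0, 0, 0, 0], [0.01, 0, 0, 0, 0, 0, 0]]]'
python3 snap.py w6; python3 meas.py w6
```

```text
clock: 17.25
ee_pos: [0.5024, 0.131, 0.2613]
eef_rot: [[-0.906, -0.05, 0.421], [-0.045, 0.999, 0.021], [-0.422, -0.0, -0.907]]
wrist_force: [-1.3, -0.4, -0.7]
opening: 0.0258
gripper_force: 40.0
shank z 0.06 50 x max 0.0046 y mid 0.0001
shank z 0.08 116 x max 0.0045 y mid 0.0004
shank z 0.1 45 x max 0.0043 y mid 0.0004
tip zmax 0.1084
square 4175 pred [-0.0011 -0.0864  0.1594] meas [-0.0008 -0.0861] 0.1592 size [0.0561 0.0559] tilt [0.0045 0.0003]
  inside depth [0.027  0.0281 0.0287]
round 2804 pred [-0.0013  0.0006  0.1593] meas [0.0008 0.0008] 0.1591 size [0.0513 0.0527] tilt [ 0.0062 -0.0014]
  inside depth [0.0306 0.0319 0.0357]
```

```bash
python3 inch.py '[[[0.01, -0.001, 0.0003, 0.02, 0, 0, 0], [0.01, 0, 0, 0.015, 0, 0, 0], [0.01, 0, 0, 0.01, 0, 0, 0], [0.01, 0, 0, 0.01, 0, 0, 0], [0.01, 0, 0, 0.01, 0, 0, 0], [0.01, 0, 0, 0.005, 0, 0, 0], [0.01, 0, 0, 0.003, 0, 0, 0], [0.01, 0, 0, 0, 0, 0, 0], [0.01, 0, 0, 0, 0, 0, 0]]]'
cat > f.py <<'E'
from h import *
o=env.get_obs();print(o["eef_rot"].T@(np.array([.5706,.135,.1174])-o["ee_pos"])-[0,0,.1127], o["eef_rot"].T@o["wrist_force"])
E
python3 f.py
python3 inch.py '[[[0.01, 0, 0, 0.003, 0, 0, 0], [0.01, 0, 0, 0.002, 0, 0, 0], [0.01, 0, 0, 0.002, 0, 0, 0], [0.01, 0, 0, 0, 0, 0, 0], [0.01, 0, 0, 0, 0, 0, 0]]]'
python3 f.py
```

```text
clock: 18.2
ee_pos: [0.5343, 0.1336, 0.1959]
eef_rot: [[-0.905, -0.05, 0.422], [-0.046, 0.999, 0.021], [-0.423, -0.0, -0.906]]
wrist_force: [-0.3, -0.4, -0.7]
opening: 0.0258
gripper_force: 40.0
[ 0.00028433 -0.00040614 -0.02625878] [ 0.53588728 -0.39915294  0.49421226]
clock: 18.7
ee_pos: [0.5374, 0.1337, 0.1894]
eef_rot: [[-0.905, -0.05, 0.422], [-0.045, 0.999, 0.021], [-0.423, -0.0, -0.906]]
wrist_force: [-0.5, -0.4, 1.4]
opening: 0.0258
gripper_force: 40.0
[ 0.0002996  -0.00039118 -0.03342832] [-0.12733286 -0.35166048 -1.43667665]
```

```bash
python3 inch.py '[[[0.01, 0, 0, 0.002, 0, 0, 0], [0.01, 0, 0, 0.001, 0, 0, 0], [0.01, 0, 0, 0, 0, 0, 0], [0.01, 0, 0, 0, 0, 0, 0], [0.01, 0, 0, 0, 0, 0, 0], [0.01, 0, 0, 0, 0, 0, 0]]]'
python3 f.py
python3 inch.py '[[[0.01, 0, 0, 0.0003, 0, 0, 0], [0.01, 0, 0, 0, 0, 0, 0], [0.01, 0, 0, 0, 0, 0, 0], [0.01, 0, 0, 0, 0, 0, 0], [0.01, 0, 0, 0, 0, 0, 0], [0.01, 0, 0, 0, 0, 0, 0]]]'
python3 f.py
```

```text
clock: 19.3
ee_pos: [0.5386, 0.1338, 0.1867]
eef_rot: [[-0.905, -0.05, 0.422], [-0.045, 0.999, 0.021], [-0.423, -0.0, -0.906]]
wrist_force: [-1.1, -0.0, 3.5]
opening: 0.0256
gripper_force: 40.0
[ 0.00026815 -0.00037665 -0.03640909] [-0.45666502  0.03701576 -3.69193549]
clock: 19.9
ee_pos: [0.5387, 0.1338, 0.1863]
eef_rot: [[-0.905, -0.05, 0.422], [-0.046, 0.999, 0.021], [-0.422, -0.0, -0.906]]
wrist_force: [-0.7, 0.2, 4.0]
opening: 0.0257
gripper_force: 40.0
[ 0.00021279 -0.00037841 -0.03678186] [-1.1062977   0.23389243 -3.91437962]
```

```bash
python3 inch.py '[[[0.01, 0, 0, -0.01, 0, 0, 0], [0.01, 0, 0, -0.02, 0, 0, 0], [0.01, 0, 0, -0.03, 0, 0, 0], [0.01, 0, 0, -0.03, 0, 0, 0], [0.01, 0, 0, -0.03, 0, 0, 0], [0.01, 0, 0, 0, 0, 0.109, 0], [0.01, 0, 0, 0, 0, 0.109, 0], [0.01, 0, 0, 0, 0, 0.109, 0], [0.01, 0, 0, 0, 0, 0.109, 0], [0.01, -0.0021, -0.0368, 0, 0, 0, 0], [0.01, -0.0021, -0.0368, 0, 0, 0, 0], [0.01, -0.0021, -0.0368, 0, 0, 0, 0], [0.01, -0.0021, -0.0368, 0, 0, 0, 0], [0.01, -0.0021, -0.0368, 0, 0, 0, 0], [0.01, -0.0021, -0.0368, 0, 0, 0, 0], [0.01, -0.0021, -0.0368, 0, 0, 0, 0], [0.01, -0.0021, -0.0368, 0, 0, 0, 0], [0.01, -0.0021, -0.0368, 0, 0, 0, 0], [0.01, -0.0021, -0.0368, 0, 0, 0, 0], [0.01, 0, 0, 0, 0, 0, 0]]]'
python3 inch.py '[[[0.01, 0, 0, 0, 0, 0, -0.1], [0.01, 0, 0, 0, 0, 0, -0.1], [0.01, 0, 0, 0, 0, 0, -0.1], [0.01, 0, 0, 0, 0, 0, 0], [0.01, 0, 0, 0, 0, 0, 0], [0.01, 0, 0, 0, 0, 0, 0]]]'
python3 snap.py w7; python3 - <<'E'
from h import *
z=np.load("pics/w7.npz");W=cloud("wrist",z["d"],(z["pos"],z["R"]));o=env.get_obs()
m=(W[...,2]>.09)&(W[...,2]<.1)&(np.hypot(W[...,0]-.53,W[...,1]+.23)<.06);P=W[m]
r=cv2.minAreaRect((P[:,:2]*1000).astype(np.float32));print(r)
d=o["eef_rot"].T@(np.array([.5284,-.2349,.1227])-o["ee_pos"]);print("to go",d.round(4),np.degrees(np.arctan2(-o["eef_rot"][1,0],-o["eef_rot"][0,0])))
E
```

```text
clock: 21.9
ee_pos: [0.527, -0.2385, 0.2946]
eef_rot: [[-0.999, -0.047, -0.001], [-0.047, 0.999, 0.0], [0.001, 0.0, -1.0]]
wrist_force: [-1.6, -0.4, -1.5]
opening: 0.026
gripper_force: 40.0
clock: 22.5
ee_pos: [0.5274, -0.2349, 0.2951]
eef_rot: [[-0.94, -0.341, -0.0], [-0.341, 0.94, 0.0], [0.0, 0.0, -1.0]]
wrist_force: [0.3, 0.1, -1.5]
opening: 0.0258
gripper_force: 40.0
((532.43896484375, -233.08840942382812), (67.44318389892578, 66.13187408447266), 19.32278823852539)
to go [-0.001  -0.0003  0.1724] 19.975942975412153
```

View pics/w7.png

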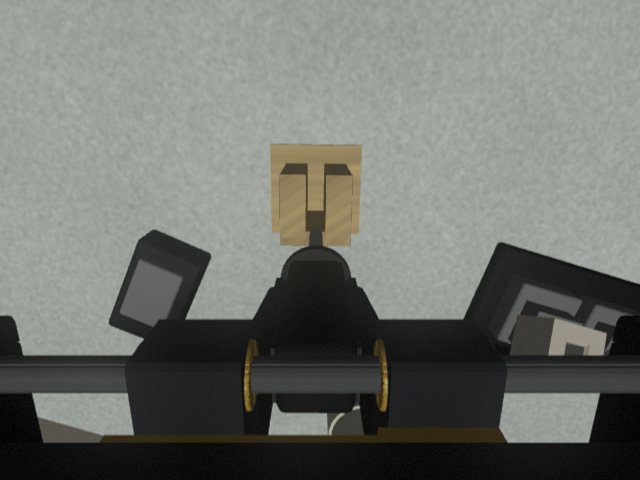

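The stand's slot at u≈316 is in line with the pen tip at (316,238), and it opens towards the robot. I'll lower the pen.

```bash
python3 inch.py '[[[0.01, -0.001, -0.0003, 0.02, 0, 0, 0], [0.01, 0, 0, 0.03, 0, 0, 0], [0.01, 0, 0, 0.03, 0, 0, 0], [0.01, 0, 0, 0.03, 0, 0, 0], [0.01, 0, 0, 0.03, 0, 0, 0], [0.01, 0, 0, 0.02, 0, 0, 0], [0.01, 0, 0, 0.009, 0, 0, 0], [0.01, 0, 0, 0.002, 0, 0, 0], [0.01, 0, 0, 0, 0, 0, 0], [0.01, 0, 0, 0, 0, 0, 0]]]'
```

```text
clock: 23.55
ee_pos: [0.529, -0.2354, 0.1252]
eef_rot: [[-0.939, -0.343, 0.002], [-0.343, 0.939, -0.001], [-0.001, -0.001, -1.0]]
wrist_force: [-0.5, 1.0, -1.1]
opening: 0.0258
gripper_force: 40.0
```

```bash
python3 inch.py '[[[0.01, 0, 0, 0.0015, 0, 0, 0], [0.01, 0, 0, 0.0007, 0, 0, 0], [0.01, 0, 0, 0, 0, 0, 0], [0.01, 0, 0, 0, 0, 0, 0]]]'
python3 inch.py '[[[0.03, 0, 0, 0, 0, 0, 0], [0.04, 0, 0, 0, 0, 0, 0], [0.06, 0, 0, 0, 0, 0, 0], [0.08, 0, 0, 0, 0, 0, 0], [0.08, 0, 0, 0, 0, 0, 0], [0.08, 0, 0, 0, 0, 0, 0], [0.08, 0, 0, -0.02, 0, 0, 0], [0.08, 0, 0, -0.03, 0, 0, 0], [0.08, 0, 0, -0.04, 0, 0, 0], [0.08, 0, 0, -0.04, 0, 0, 0], [0.08, 0, 0, -0.04, 0, 0, 0], [0.08, 0, 0, 0, 0, 0, 0], [0.08, 0, 0, 0, 0, 0, 0], [0.08, 0, 0, 0, 0, 0, 0]]]'
python3 snap.py w8; python3 - <<'E'
from h import *
z=np.load("pics/w8.npz");W=cloud("wrist",z["d"],(z["pos"],z["R"]))
m=(W[...,2]>.172)&(W[...,2]<.19)&(np.hypot(W[...,0]-.53,W[...,1]+.23)<.04);P=W[m]
print(len(P),np.median(P,0),cv2.minAreaRect((P[:,:2]*1000).astype(np.float32)))
E
```

```text
clock: 23.95
ee_pos: [0.5288, -0.2353, 0.1227]
eef_rot: [[-0.939, -0.343, 0.001], [-0.343, 0.939, -0.001], [-0.001, -0.001, -1.0]]
wrist_force: [-1.8, 0.0, 5.4]
opening: 0.026
gripper_force: 40.0
clock: 25.35
ee_pos: [0.5281, -0.2349, 0.2905]
eef_rot: [[-0.939, -0.343, -0.002], [-0.343, 0.939, 0.001], [0.001, 0.002, -1.0]]
wrist_force: [-0.1, -0.5, 0.6]
opening: 0.0802
gripper_force: 0.0
1320 [ 0.52758585 -0.23535539  0.18071989] ((529.0247192382812, -235.1179962158203), (26.21826934814453, 25.635608673095703), 20.08079719543457)
```

View pics/w8.png

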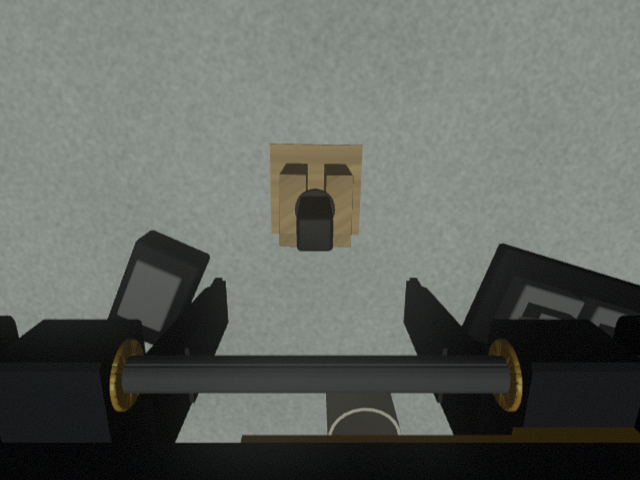

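The pen hangs upright in the slot at (315,215), with its top at 0.181 m as before. The gripper is clear of everything.

```bash
python3 -c "
from workcell import env
print(env.hand_in())"
```

```text
the job is handed in; nothing more can be done
None
```

I pressed the button fully down and let it up, touched the square and then the round contact (about 5.5 and 6 mm in by the force readings, each held about a second), hung the pen back in its stand and handed the job in at about 25 s; the hand-in returned no verdict.

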